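Swap the clogged filter cassette of the engraving bench's dust extractor

TASK

The filter cassette in the dust extractor is clogged: press it down until its push-push catch lets go and it pops up, lift it out and stand it upright in the blue bin. Then fit the clean white pleated cassette from the rack in its place, pressing it all the way down until the catch holds it almost level with the top of the machine. Press gently - more than about 30 N breaks the plastic - and leave everything else where it is.

Things in the scene. Friction and masses are not known exactly. Their poses are not given: they have to be found in the camera images.
- extractor: bench dust extractor, fixed: light grey box 250 (x) x 200 (y) x 150 mm with a black base, slatted inlet on its front (-x) face, dial and red rocker switch on the rear half of its top (up to 160 mm high). Origin: centre of its underside. Filter bay in its top, in the front half, with a black bezel
- bay_mouth (a point): centre of the filter bay's mouth, level with the bezel's top, 150 mm above the table and 45 mm in front of the machine's middle; x across the bay, y along it, z up. The bay: 28.4 (x) by 113 mm (y), straight walls, a 2 mm wide 45 degree lead-in at the mouth; round it a flat bezel 11 mm wide, the housing beyond 2 mm lower. A cassette in it stands on a sprung carriage
- carriage (a joint): depth of the sprung carriage, m: 0 = up (its cassette 28 mm proud of the bezel, to be gripped), 0.025 = caught (3 mm proud, too low to grip; so at the start). To catch or free it, press 5 mm or more past 0.025, then let it rise (0.5 s); stop at 0.0315, cassette top 3 mm below the bezel. Spring 3 N (up) to 8 N, then steep: press slowly near the stop
- dusty: clogged filter cassette, in the bay at the start: upright slab 26 (x) x 110 (y) x 92 mm, beige frame, brown pleats, about 150 g. Origin: centre of its underside; z up. Rubber press mark in the middle of its top
- dusty_top (a point): centre of the clogged cassette's top
- fresh: clean filter cassette of the same size, light grey frame, white pleats, about 150 g, standing in one of the rack's two berths. Origin: centre of its underside; z up. Either way round fits the bay. The lowest 2.5 mm of a cassette are 2 mm narrower all round
- fresh_top (a point): centre of the clean cassette's top
- carbon: black carbon filter cassette of the same size in the rack's other berth; not needed, leave it
- rack: white rack, fixed, 150 (x) x 130 (y) x 38 mm; origin: centre of its underside. Two berths along y at x = -37.5 and +37.5 mm, each 34 x 118 mm inside, floor 5 mm high
- used_bin: open blue plastic bin, fixed, 90 (x) x 150 (y) x 55 mm, walls and floor 3 mm; origin: centre of its underside
- tumbler_a: green glass tumbler, 72 mm wide, 95 mm high; leave it
- tumbler_b: green glass tumbler, 72 mm wide, 95 mm high; leave it
- phone: black phone, 148 x 72 x 8 mm, lying flat; leave it
- pen: blue pen, 136 mm long, 9 mm thick, lying; leave it
- engraver: engraving handpiece, olive and brass, 157 mm long, 24 mm thick, lying; leave it
Mind the look-alikes: they are no part of the job. Several things have the shape of the used_bin; the one meant has the colours described above.

How it is judged:
By the outcome, as a careful person would: the job done as asked, in the order asked, and still so for the second after the job is handed in, with the robot touching nothing.
It also fails if it takes over 72 s, if anything falls off the work surface, if the arm or the gripper's body presses on something with over 40 N, if the wrist force passes 120 N, or if a joint passes its speed limit or range.

ROBOT

A 7-joint arm with a two-finger parallel gripper is mounted at the origin on the work surface. World frame = base frame: x ahead of the robot, y to its left, z up, the work surface at z = 0. Lengths are in m, angles in rad, forces in N, time in s.
With the tool pointing down it reaches from about 0.4 to 0.85 m from the base axis. Payload 4.5 kg.
Tool frame: the origin (TCP) lies midway between the tips of the shut fingers; the grasp point (between the pads) lies behind it (r.grip_point_offset is the z of the grasp point in the tool frame, in m); z points along the fingers, y is the line along which they close (so a half turn about z gives the same grasp; the last joint's range is limited). The gripper opens to 88 mm and grips with 3 to 60 N. Pads are 18 mm wide; open, the fingers measure 123 mm over their backs; the gripper's body (75 mm by 187 mm) begins 45 mm behind the grasp point.
Start: joints at [-1.13, 0.689, -0.195, 1.565, 0.157, 0.902, -0.215], TCP at [0.247, 0.574, 0.239] pointing down, gripper open.
Joint ranges: [-3.01, 3.01], [-0.46, 2.08], [-1.47, 1.51], [0.13, 2.56], [-1, 4.14], [0.04, 2.09], [-2.66, 2.66]. Speed limits (rad/s): [2.57, 2.57, 3.14, 3.14, 3.14, 3.14, 3.14].

INTERFACE

Orientations are given as a unit quaternion [x, y, z, w].
In Python, from plant import r, optics, workorder gives the robot as it stands.
- The arm moves only by the shell command python3 -m creep 'ROWS' [FORCE]. ROWS is JSON, a list of rows, each an object of numbers: "grip": the gripper command: -1 is shut, 1 is fully open, values between are in proportion; "tx", "ty", "tz": the shift along the tool's x, y, z in cm; "spin": the turn about the tool's z in degrees. In form: [{"grip": .., "tx": .., "ty": .., "tz": .., "spin": ..}, ...]. A call has 1 to 8 rows; each row shifts and turns the commanded pose from where the row before left it, along the tool's axes as they then stand; what a row does not reach is not made up. A row lasts 1/12 s, in which the tool goes at most 41.7 mm and 7.16 degrees, less where a joint would pass 70% of its speed; a pose out of reach is approached as far as the arm can. A call with a gripper value outside its range is refused whole. The fingers move at their own pace and stop on an object; FORCE is the grip in N (left out, the last holds). Time passes only in rows, so rows that do not move let the fingers close. It gives the time, the measured TCP pose, the force, the opening and the grip force at its end, in the units of the state.
- r.get_state(): the state, without advancing time (a new reading comes with each control period).
- optics.snapshot(name): name is "side" or "top"; returns (picture, depth): 480x640x3 uint8, red, green, blue; 480x640 float32, m along the optical axis (not along the pixel's ray), 0 where there is no reading.
- optics.get_calibration(name): a dict with "fx", "fy", "cx", "cy" (pixels), "extrinsics" (4x4, takes a point from world to camera coordinates). Camera axes: x right, y down, z forward; pixel columns grow to the right and rows downward; lengths in m; the calibration is good to about 2 mm. A picture is of the moment at which its call begins. get_calibration takes no time and is no camera call.
- workorder.finish_job(): hands the job in; it is judged then, once.
The state is a dict: "clock": time; "q": joint angles; "qd": joint speeds; "joint_torque": joint torques, N m; "tool_pos": TCP position; "eef_rot": TCP orientation; "contact_force": force on the tool from outside, world axes, zero at the start; "moment": the same for the moment, N m; "opening": opening from 0.0 (shut) to 1.0 (fully open); "finger_force": force on a finger pad.
Only numpy, scipy, OpenCV 4.12 (cv2) and the standard library are available. Lean on these libraries where they do the work, as an engineer would, in place of code of your own. Each camera call takes 0.05 s, during which the arm holds its last target. There are 200 camera calls.

## Working session

There is one attempt and no reset: what is moved stays moved. The work goes in short steps, Python scripts to look and compute and a shell command to move; the robot and the scene stay as the last step left them, time stands still between calls to the robot, and variables do not carry over. Pictures are saved under pics/ and viewed, at most 10 in all, crops included, and the job is handed in when it is done.

```bash
mkdir -p pics; ls
python3 - <<'E'
from plant import r,optics
import cv2,numpy as np
for n in("top","side"):
    p,d=optics.snapshot(n); cv2.imwrite(f"pics/{n}0.png",p[:,:,::-1]); np.save(f"pics/{n}0.npy",d)
    print(optics.get_calibration(n))
s=r.get_state();print(s["clock"],s["tool_pos"],s["eef_rot"],r.grip_point_offset,s["opening"])
E
```

```text
pics
{'fx': 554.9032563961844, 'fy': 554.9032563961844, 'cx': 330.12526464055935, 'cy': 238.75457181370575, 'extrinsics': array([[-0.06142844, -0.99809463, -0.00580182, -0.06079697],
       [-0.97731693,  0.06132798, -0.2027079 ,  0.51657093],
       [ 0.20267748, -0.00678181, -0.97922206,  1.61585346],
       [ 0.        ,  0.        ,  0.        ,  1.        ]])}
{'fx': 470.04772438352114, 'fy': 470.04772438352114, 'cx': 318.84833244115543, 'cy': 241.27509081646508, 'extrinsics': array([[ 0.9546023 , -0.29783293, -0.00547722, -0.4727663 ],
       [-0.18704787, -0.58500549, -0.78916517,  0.13822953],
       [ 0.23183517,  0.75436339, -0.6141566 ,  1.17504966],
       [ 0.        ,  0.        ,  0.        ,  1.        ]])}
0.1 [0.24709281 0.57348227 0.23800704] [ 2.01934020e-01  9.79398799e-01 -7.94365348e-04 -1.13730968e-04] -0.0187 1.001225157193753
```

View pics/top0.png

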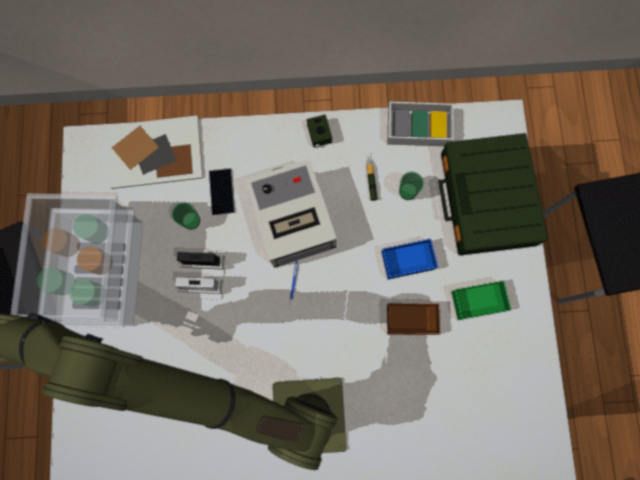

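View pics/side0.png

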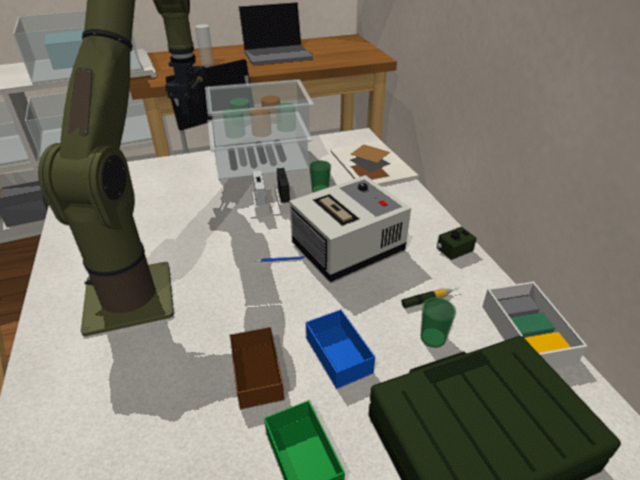

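The top view shows the extractor at (293,213) with its bay at (294,222), the white cassette at (197,284), and the black carbon at (200,260). The bins are blue (409,259), brown (413,318) and green (480,299).
Look-alikes: cassettes are white-pleated (197,284) and carbon (200,260), and I choose the white one. Of the bins I choose blue (409,259). Next I check with a crop and measure.

```bash
cat > h.py <<'E'
import numpy as np,cv2
from plant import r,optics
def world(n,d):
    c=optics.get_calibration(n);v,u=np.mgrid[:480,:640]
    P=np.stack([(u-c["cx"])/c["fx"]*d,(v-c["cy"])/c["fy"]*d,d],-1)
    E=c["extrinsics"];return (P-E[:3,3])@E[:3,:3]
def ray(n,u,v,z):
    c=optics.get_calibration(n);E=c["extrinsics"];o=-E[:3,:3].T@E[:3,3]
    k=E[:3,:3].T@np.array([(u-c["cx"])/c["fx"],(v-c["cy"])/c["fy"],1]);return o+k*(z-o[2])/k[2]
def rect(W,m):
    p=W[m];q=cv2.minAreaRect((p[:,:2]*1000).astype(np.float32));return len(p),np.round(q[0],1),np.round(q[1],1),round(q[2],1),np.round(np.median(p[:,2])*1000,1)
E
python3 - <<'E'
from h import *
p=cv2.imread("pics/top0.png");d=np.load("pics/top0.npy");W=world("top",d);z=W[...,2]
v,u=np.mgrid[:480,:640]
box=lambda a,b,c,e:(u>a)&(u<b)&(v>c)&(v<e)
hsv=cv2.cvtColor(p,cv2.COLOR_BGR2HSV)
print("ext",rect(W,box(235,345,150,275)&(z>.135)&(z<.158)))
print("bezel dark",rect(W,box(262,325,198,240)&(z>.135)&(hsv[...,2]<60)))
print("dusty",rect(W,box(262,325,198,240)&(z>.135)&(hsv[...,1]>60)&(hsv[...,2]>60)))
print("fresh",rect(W,box(165,235,274,300)&(z>.085)&(z<.11)))
print("carbon",rect(W,box(165,235,245,272)&(z>.085)&(z<.11)))
print("rack",rect(W,box(165,240,240,305)&(z>.02)&(z<.11)))
print("blue",rect(W,box(375,445,235,285)&(z>.045)&(z<.065)&(hsv[...,0]>100)&(hsv[...,1]>120)))
for n,b in dict(tumA=(165,208,200,232),tumB=(395,430,168,202)).items(): print(n,rect(W,box(*b)&(z>.07)))
a=cv2.resize(p[190:300,165:335],None,fx=4.6,fy=4.6,interpolation=cv2.INTER_CUBIC)
cv2.imwrite("pics/crop1.png",a)
E
```

```text
ext (5874, array([586.5,  17.1]), array([260.2, 200.6]), 14.8, np.float64(148.6))
bezel dark (373, array([372.6, -38.1]), array([406.7, 131.8]), 14.9, np.float64(150.5))
dusty (254, array([366.7,  -9. ]), array([398.3, 107.1]), 5.5, np.float64(152.8))
fresh (364, array([400.8, 305.2]), array([110.9,  27. ]), 84.2, np.float64(96.8))
carbon (355, array([475.1, 301.7]), array([111.5,  26.8]), 83.6, np.float64(97.0))
rack (1241, array([437.3, 303.8]), array([130. , 116.7]), 83.7, np.float64(92.8))
blue (136, array([ 439. , -326.7]), array([ 88.5, 149.3]), 8.6, np.float64(52.7))
tumA (226, array([399.7, 144.3]), array([638.3,  68.7]), 42.6, np.float64(89.6))
tumB (208, array([ 438.4, -213.2]), array([ 69.5, 589.6]), 58.9, np.float64(89.3))
```

View pics/crop1.png

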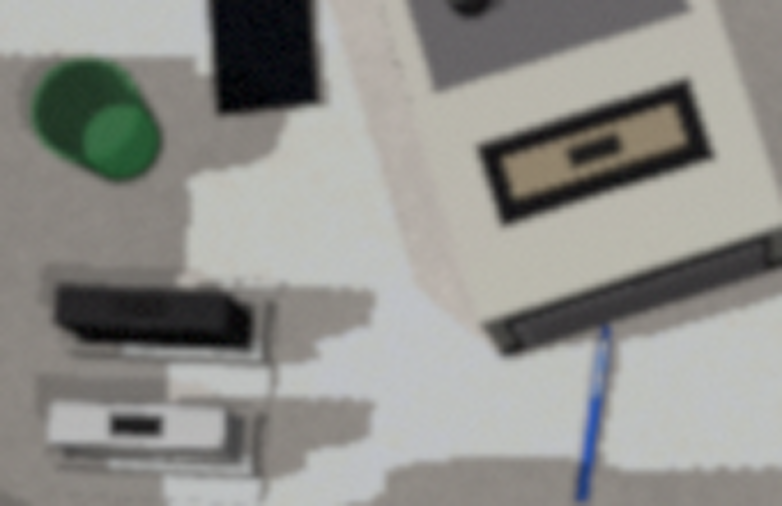

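The crop shows the beige dusty cassette in the bay (mark at crop 595,148), the white cassette with its mark at (135,425), and the carbon one behind at (150,312). The choices are confirmed. Now I refine the dark masks, filtering out pixels with no depth.

Run:
```python
from h import *
p=cv2.imread("pics/top0.png");d=np.load("pics/top0.npy");W=world("top",d);z=W[...,2]
v,u=np.mgrid[:480,:640];ok=(d>0)&(z<.2)
box=lambda a,b,c,e:(u>a)&(u<b)&(v>c)&(v<e)&ok
hsv=cv2.cvtColor(p,cv2.COLOR_BGR2HSV);V=hsv[...,2]
big=lambda m:np.isin(cv2.connectedComponents(m.astype(np.uint8))[1],[1+np.argmax(cv2.connectedComponentsWithStats(m.astype(np.uint8))[2][1:,4])])
b=big(box(262,325,198,242)&(z>.142)&(V<90))
print("bezel",rect(W,b)); f=cv2.morphologyEx(b.astype(np.uint8),cv2.MORPH_CLOSE,np.ones((25,25)))>0
# pixel moments of filled bezel -> ray at z=.15
c=cv2.convexHull(np.argwhere(b)[:,::-1].astype(np.int32));q=cv2.moments(c);print("bezel hull c",ray("top",q['m10']/q['m00'],q['m01']/q['m00'],.15))
inn=big(box(268,320,203,236)&(V>90)&(hsv[...,1]>50)&(z>.142));print("dusty",rect(W,inn))
print("ext top",rect(W,big(box(235,345,150,275)&(z>.143)&(z<.153))))
print("blue",rect(W,big(box(375,445,235,285)&(hsv[...,0]>100)&(hsv[...,1]>120)&(z>.04))))
print("tumA",rect(W,box(165,208,200,232)&(z>.07)),"tumB",rect(W,box(395,430,168,202)&(z>.07)))
m=big(box(165,235,274,300)&(z>.09)&(z<.11));g=np.argwhere(m).mean(0);print("fresh ray",ray("top",g[1],g[0],.097))
# second opinion from side camera
p=cv2.imread("pics/side0.png");d=np.load("pics/side0.npy");W=world("side",d);z=W[...,2];ok=(d>0)&(z<.2);V=cv2.cvtColor(p,cv2.COLOR_BGR2HSV)[...,2]
b=big(box(312,362,188,228)&(z>.142)&(V<90));print("side bezel",rect(W,b))
print("side fresh",rect(W,box(245,272,165,210)&(z>.09)&(z<.105)),"side blue",rect(W,box(300,380,305,390)&(z>.045)&(z<.065)))
```

```text
bezel (454, array([545.2,   7.7]), array([ 53.2, 135.5]), 15.7, np.float64(149.9))
bezel hull c [0.54486866 0.00778505 0.15      ]
dusty (309, array([546.1,   8.3]), array([ 28.9, 111.3]), 14.5, np.float64(153.2))
ext top (4735, array([588.3,  17.8]), array([254.9, 200.2]), 14.8, np.float64(148.3))
blue (126, array([ 408.5, -316.6]), array([166.8,  76.9]), 72.6, np.float64(52.6))
tumA (224, array([608. , 336.2]), array([71.8, 68.7]), 42.6, np.float64(89.3)) tumB (205, array([ 659.8, -346.1]), array([70.3, 68.7]), 24.4, np.float64(89.3))
fresh ray [0.4003346  0.30454142 0.097     ]
side bezel (321, array([542. ,   6.3]), array([ 54. , 137.3]), 14.8, np.float64(148.9))
side fresh (174, array([394.6, 302.2]), array([119.2,  25.8]), 84.5, np.float64(95.9)) side blue (606, array([ 436.1, -328.3]), array([ 92. , 153.7]), 8.8, np.float64(51.9))
```

```bash
cat >> h.py <<'E'
def go(x,y,z,yaw):
    "print spin (first), then tx,ty,tz in cm that bring the TCP to x,y,z with tool y at yaw (deg, mod 180)"
    from scipy.spatial.transform import Rotation as R
    s=r.get_state();M=R.from_quat(s["eef_rot"]).as_matrix()
    a=np.degrees(np.arctan2(M[1,1],M[0,1]));dw=(yaw-a+90)%180-90
    N=R.from_euler('z',dw,degrees=True).as_matrix()@M
    t=N.T@(np.array([x,y,z])-s["tool_pos"])*100
    print("t",round(s["clock"],2),"pos",np.round(s["tool_pos"]*1000,1),"yaw",round(a,1),"tilt",np.round(M[:2,2],4),"F",np.round(s["contact_force"],1),"open",round(s["opening"]*88,1),"ff",np.round(s["finger_force"],1),"q7",round(s["q"][6],2))
    print("spin",round(-dw,1),"then t",np.round(t,2))
E
python3 -c "
from h import *
go(.5445,.007,.238,105)"
```

```text
t 0.1 pos [247.1 573.5 238. ] yaw 66.7 tilt [-0.0005 -0.0015] F [ 0.9 -0.7  0.6] open 88.1 ff 0.0 q7 -0.22
spin -38.3 then t [-14.07 -62.42   0.1 ]
```

```bash
python3 -m creep '[{"grip":-1,"spin":-6.4},{"grip":-1,"spin":-6.4},{"grip":-1,"spin":-6.4},{"grip":-1,"spin":-6.4},{"grip":-1,"spin":-6.4},{"grip":-1,"spin":-6.3}]' 20
python3 -m creep '[{"grip":-1,"tx":-0.8,"ty":-3.6},{"grip":-1,"tx":-0.8,"ty":-3.6},{"grip":-1,"tx":-0.8,"ty":-3.6},{"grip":-1,"tx":-0.8,"ty":-3.6},{"grip":-1,"tx":-0.8,"ty":-3.6},{"grip":-1,"tx":-0.8,"ty":-3.6},{"grip":-1,"tx":-0.8,"ty":-3.6},{"grip":-1,"tx":-0.8,"ty":-3.6}]'
python3 -c "
from h import *
go(.5445,.007,.165,105)"
```

```text
t 0.1 pos [247.1 573.5 238. ] yaw 66.7 tilt [-0.0005 -0.0015] F [ 0.9 -0.7  0.6] open 88.1 ff 0.0 q7 -0.22
spin -38.3 then t [-14.06 -62.4    7.4 ]$[0]: bad value
$[0]: bad value
```

```bash
python3 -m creep '[{"grip":-1,"tx":0,"ty":0,"tz":0,"spin":-6.4},{"grip":-1,"tx":0,"ty":0,"tz":0,"spin":-6.4},{"grip":-1,"tx":0,"ty":0,"tz":0,"spin":-6.4},{"grip":-1,"tx":0,"ty":0,"tz":0,"spin":-6.4},{"grip":-1,"tx":0,"ty":0,"tz":0,"spin":-6.4},{"grip":-1,"tx":0,"ty":0,"tz":0,"spin":-6.3}]' 20
python3 -c "
from h import *
go(.5445,.007,.165,105)"
```

```text
clock: 0.6
tool_pos: [0.2472, 0.5736, 0.2383]
eef_rot: [-0.133, 0.991, -0.0, -0.0]
contact_force: [0.4, -0.0, 0.2]
opening: 0.569
finger_force: 0.0
t 0.6 pos [247.2 573.6 238.3] yaw 105.3 tilt [-0.0002 -0.0009] F [ 0.4 -0.   0.2] open 50.0 ff 0.0 q7 0.32
spin 0.3 then t [-14.05 -62.42   7.37]
```

```bash
python3 -m creep '[{"grip":-1,"tx":-0.8,"ty":-3.6,"tz":0,"spin":0.3},{"grip":-1,"tx":-0.8,"ty":-3.6,"tz":0,"spin":0},{"grip":-1,"tx":-0.8,"ty":-3.6,"tz":0,"spin":0},{"grip":-1,"tx":-0.8,"ty":-3.6,"tz":0,"spin":0},{"grip":-1,"tx":-0.8,"ty":-3.6,"tz":0,"spin":0},{"grip":-1,"tx":-0.8,"ty":-3.6,"tz":0,"spin":0},{"grip":-1,"tx":-0.8,"ty":-3.6,"tz":0,"spin":0},{"grip":-1,"tx":-0.8,"ty":-3.6,"tz":0,"spin":0}]'
python3 -m creep '[{"grip":-1,"tx":-0.8,"ty":-3.6,"tz":0,"spin":0},{"grip":-1,"tx":-0.8,"ty":-3.6,"tz":0,"spin":0},{"grip":-1,"tx":-0.8,"ty":-3.6,"tz":0,"spin":0},{"grip":-1,"tx":-0.8,"ty":-3.6,"tz":0,"spin":0},{"grip":-1,"tx":-0.8,"ty":-3.6,"tz":0,"spin":0},{"grip":-1,"tx":-0.8,"ty":-3.6,"tz":0,"spin":0},{"grip":-1,"tx":-0.8,"ty":-3.6,"tz":0,"spin":0},{"grip":-1,"tx":-0.8,"ty":-3.6,"tz":0,"spin":0}]'
python3 -c "
from h import *
go(.5445,.007,.165,105)"
```

```text
clock: 1.27
tool_pos: [0.3828, 0.3099, 0.2386]
eef_rot: [-0.128, 0.992, -0.0, -0.0]
contact_force: [0.7, 0.0, 1.2]
opening: 0.007
finger_force: 0.0
clock: 1.93
tool_pos: [0.5177, 0.0474, 0.2385]
eef_rot: [-0.128, 0.992, 0.0, -0.0]
contact_force: [0.1, 0.0, -0.8]
opening: 0.003
finger_force: 0.0
t 1.93 pos [517.7  47.4 238.5] yaw 104.7 tilt [-0.0006 -0.0001] F [ 0.1  0.  -0.8] open 0.3 ff 0.0 q7 1.28
spin -0.3 then t [-1.55 -4.6   7.35]
```

```bash
python3 -m creep '[{"grip":-1,"tx":-0.75,"ty":-2.3,"tz":1,"spin":0},{"grip":-1,"tx":-0.75,"ty":-2.3,"tz":1,"spin":0},{"grip":-1,"tx":0,"ty":0,"tz":2.5,"spin":0},{"grip":-1,"tx":0,"ty":0,"tz":2,"spin":0},{"grip":-1,"tx":0,"ty":0,"tz":0.8,"spin":0},{"grip":-1,"tx":0,"ty":0,"tz":0,"spin":0}]'
python3 -c "
from h import *
go(.5445,.007,.165,105)"
```

```text
clock: 2.43
tool_pos: [0.542, 0.0086, 0.1638]
eef_rot: [-0.128, 0.992, 0.0, -0.002]
contact_force: [0.4, -0.3, 0.2]
opening: 0.002
finger_force: 0.0
t 2.43 pos [542.    8.6 163.8] yaw 104.7 tilt [-0.0045 -0.0003] F [ 0.4 -0.3  0.2] open 0.2 ff 0.0 q7 1.3
spin -0.3 then t [-0.2  -0.22 -0.12]
```

```bash
python3 -m creep '[{"grip":-1,"tx":-0.2,"ty":-0.2,"tz":0.5,"spin":0},{"grip":-1,"tx":0,"ty":0,"tz":0.4,"spin":0},{"grip":-1,"tx":0,"ty":0,"tz":0.2,"spin":0},{"grip":-1,"tx":0,"ty":0,"tz":0.15,"spin":0},{"grip":-1,"tx":0,"ty":0,"tz":0.1,"spin":0},{"grip":-1,"tx":0,"ty":0,"tz":0,"spin":0}]'
python3 -c "
from h import *
go(.5445,.007,.1475,105)"
```

```text
clock: 2.93
tool_pos: [0.5465, 0.0073, 0.1529]
eef_rot: [-0.128, 0.992, -0.0, 0.001]
contact_force: [-0.5, -0.4, 4.4]
opening: 0.003
finger_force: 2.4
t 2.93 pos [546.5   7.3 152.9] yaw 104.7 tilt [ 0.0014 -0.0001] F [-0.5 -0.4  4.4] open 0.3 ff 2.4 q7 1.29
spin -0.3 then t [0.2  0.02 0.54]
```

```bash
python3 -m creep '[{"grip":-1,"tx":0,"ty":0,"tz":0.1,"spin":0},{"grip":-1,"tx":0,"ty":0,"tz":0.1,"spin":0},{"grip":-1,"tx":0,"ty":0,"tz":0,"spin":0},{"grip":-1,"tx":0,"ty":0,"tz":0,"spin":0}]'
python3 -m creep '[{"grip":-1,"tx":0,"ty":0,"tz":0.1,"spin":0},{"grip":-1,"tx":0,"ty":0,"tz":0.1,"spin":0},{"grip":-1,"tx":0,"ty":0,"tz":0,"spin":0},{"grip":-1,"tx":0,"ty":0,"tz":0,"spin":0}]'
python3 -c "
from h import *
go(.5445,.007,.1475,105)"
```

```text
clock: 3.27
tool_pos: [0.5465, 0.0073, 0.1511]
eef_rot: [-0.128, 0.992, -0.0, 0.001]
contact_force: [-1.2, -0.7, 7.5]
opening: 0.005
finger_force: 3.1
clock: 3.6
tool_pos: [0.5466, 0.0073, 0.1492]
eef_rot: [-0.128, 0.992, -0.0, 0.001]
contact_force: [-0.6, -0.7, 6.1]
opening: 0.003
finger_force: 3.3
t 3.6 pos [546.6   7.3 149.2] yaw 104.7 tilt [ 0.0017 -0.0001] F [-0.6 -0.7  6.1] open 0.3 ff 3.3 q7 1.29
spin -0.3 then t [0.21 0.03 0.17]
```

```bash
python3 -m creep '[{"grip":-1,"tx":0,"ty":0,"tz":0.1,"spin":0},{"grip":-1,"tx":0,"ty":0,"tz":0.06,"spin":0},{"grip":-1,"tx":0,"ty":0,"tz":0,"spin":0},{"grip":-1,"tx":0,"ty":0,"tz":0,"spin":0}]'
python3 -m creep '[{"grip":-1,"tx":0,"ty":0,"tz":0.05,"spin":0},{"grip":-1,"tx":0,"ty":0,"tz":0,"spin":0},{"grip":-1,"tx":0,"ty":0,"tz":0,"spin":0}]'
```

```text
clock: 3.93
tool_pos: [0.5466, 0.0073, 0.1476]
eef_rot: [-0.128, 0.992, -0.0, 0.001]
contact_force: [-0.9, -0.9, 7.3]
opening: 0.009
finger_force: 3.4
clock: 4.18
tool_pos: [0.5467, 0.0073, 0.1473]
eef_rot: [-0.128, 0.992, -0.0, 0.001]
contact_force: [-0.2, -0.6, 7.5]
opening: 0.006
finger_force: 4.0
```

```bash
python3 -m creep '[{"grip":-1,"tx":0,"ty":0,"tz":0.05,"spin":0},{"grip":-1,"tx":0,"ty":0,"tz":0,"spin":0},{"grip":-1,"tx":0,"ty":0,"tz":0,"spin":0}]'
```

```text
clock: 4.43
tool_pos: [0.5469, 0.0074, 0.1473]
eef_rot: [-0.128, 0.992, -0.0, 0.001]
contact_force: [-1.8, -1.2, 11.1]
opening: 0.007
finger_force: 5.8
```

```bash
python3 -m creep '[{"grip":-1,"tx":0,"ty":0,"tz":-0.5,"spin":0},{"grip":-1,"tx":0,"ty":0,"tz":-0.5,"spin":0},{"grip":-1,"tx":0,"ty":0,"tz":-0.5,"spin":0},{"grip":-1,"tx":0,"ty":0,"tz":-1,"spin":0},{"grip":-1,"tx":0,"ty":0,"tz":-1.5,"spin":0},{"grip":-1,"tx":0,"ty":0,"tz":-1.5,"spin":0},{"grip":0.3,"tx":0,"ty":0,"tz":-1,"spin":7},{"grip":0.3,"tx":0,"ty":0,"tz":0,"spin":7}]'
python3 -m creep '[{"grip":0.3,"tx":0,"ty":0,"tz":0,"spin":7},{"grip":0.3,"tx":0,"ty":0,"tz":0,"spin":7},{"grip":0.3,"tx":0,"ty":0,"tz":0,"spin":7},{"grip":0.3,"tx":0,"ty":0,"tz":0,"spin":7},{"grip":0.3,"tx":0,"ty":0,"tz":0,"spin":7},{"grip":0.3,"tx":0,"ty":0,"tz":0,"spin":7},{"grip":0.3,"tx":0,"ty":0,"tz":0,"spin":7},{"grip":0.3,"tx":0,"ty":0,"tz":0,"spin":7}]'
python3 -m creep '[{"grip":0.3,"tx":0,"ty":0,"tz":0,"spin":7},{"grip":0.3,"tx":0,"ty":0,"tz":0,"spin":7},{"grip":0.3,"tx":0,"ty":0,"tz":0,"spin":6},{"grip":0.3,"tx":0,"ty":0,"tz":0,"spin":0}]'
python3 - <<'E'
from h import *
p,d=optics.snapshot("side");cv2.imwrite("pics/s1.png",cv2.resize(p[100:280,220:460,::-1],None,fx=3,fy=3))
go(.5445,.007,.154,15)
W=world("side",d);z=W[...,2];v,u=np.mgrid[:480,:640];m=(u>300)&(u<370)&(v>160)&(v<230)&(z>.17)&(z<.185)&(d>0);print(rect(W,m))
E
```

```text
clock: 5.1
tool_pos: [0.5471, 0.0077, 0.213]
eef_rot: [-0.003, 1.0, 0.001, 0.002]
contact_force: [-0.3, 0.1, -0.9]
opening: 0.135
finger_force: 0.0
clock: 5.77
tool_pos: [0.5457, 0.0077, 0.211]
eef_rot: [0.467, 0.884, 0.0, -0.0]
contact_force: [-0.2, -0.1, -0.7]
opening: 0.649
finger_force: 0.0
clock: 6.1
tool_pos: [0.5459, 0.0079, 0.2109]
eef_rot: [0.612, 0.791, 0.0, -0.0]
contact_force: [-0.2, 0.8, -0.2]
opening: 0.652
finger_force: 0.0
t 6.15 pos [545.8   7.8 210.9] yaw 14.8 tilt [-0.0002  0.0003] F [0.5 0.9 0.5] open 57.5 ff 0.0 q7 0.18
spin -0.2 then t [-0.04 -0.15  5.69]
(288, array([540.3,   4.3]), array([ 29.4, 109.7]), 15.1, np.float64(176.9))
```

View pics/s1.png

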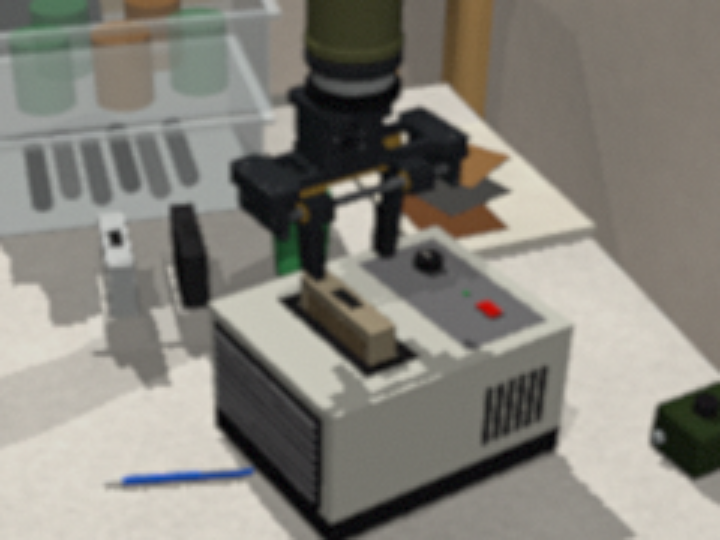

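The cassette has popped up and its top now sits about 177 mm high. In the picture the fingers stand either side of it, at about (315,250) and (388,230). I descend and grip.

```bash
python3 -m creep '[{"grip":0.3,"tx":0,"ty":-0.15,"tz":1.5,"spin":0},{"grip":0.3,"tx":0,"ty":0,"tz":2,"spin":0},{"grip":0.3,"tx":0,"ty":0,"tz":1.5,"spin":0},{"grip":0.3,"tx":0,"ty":0,"tz":0.6,"spin":0},{"grip":0.3,"tx":0,"ty":0,"tz":0,"spin":0},{"grip":-1,"tx":0,"ty":0,"tz":0,"spin":0},{"grip":-1,"tx":0,"ty":0,"tz":0,"spin":0},{"grip":-1,"tx":0,"ty":0,"tz":0,"spin":0}]' 20
python3 -m creep '[{"grip":-1,"tx":0,"ty":0,"tz":0,"spin":0},{"grip":-1,"tx":0,"ty":0,"tz":0,"spin":0},{"grip":-1,"tx":0,"ty":0,"tz":0,"spin":0}]'
python3 -c "
from h import *
go(.5445,.007,.154,15)"
```

```text
clock: 6.82
tool_pos: [0.5452, 0.0069, 0.1556]
eef_rot: [0.611, 0.792, 0.001, 0.001]
contact_force: [-0.1, 0.2, 0.4]
opening: 0.444
finger_force: 0.0
clock: 7.07
tool_pos: [0.5448, 0.007, 0.1551]
eef_rot: [0.611, 0.792, 0.0, 0.0]
contact_force: [-0.7, -0.3, 2.0]
opening: 0.295
finger_force: 20.0
t 7.07 pos [544.8   7.  155.1] yaw 14.7 tilt [0.001  0.0001] F [-0.7 -0.3  2. ] open 26.0 ff 20.0 q7 0.18
spin -0.3 then t [ 0.01 -0.03  0.11]
```

```bash
python3 -m creep '[{"grip":-1,"tx":0,"ty":0,"tz":-0.5,"spin":0},{"grip":-1,"tx":0,"ty":0,"tz":-1.5,"spin":0},{"grip":-1,"tx":0,"ty":0,"tz":-2,"spin":0},{"grip":-1,"tx":0,"ty":0,"tz":-2,"spin":0},{"grip":-1,"tx":0,"ty":0,"tz":-2,"spin":0},{"grip":-1,"tx":0,"ty":0,"tz":-2,"spin":0},{"grip":-1,"tx":0,"ty":0,"tz":-1,"spin":6},{"grip":-1,"tx":0,"ty":0,"tz":0,"spin":0}]'
python3 -c "
from h import *
go(.438,-.327,.25,8.6)"
```

```text
clock: 7.73
tool_pos: [0.5458, 0.007, 0.267]
eef_rot: [0.653, 0.758, 0.002, 0.002]
contact_force: [0.1, 0.4, -1.5]
opening: 0.294
finger_force: 20.0
t 7.73 pos [545.8   7.  267. ] yaw 8.5 tilt [0.0047 0.0004] F [ 0.1  0.4 -1.5] open 25.8 ff 20.0 q7 0.1
spin -0.1 then t [-31.41 -15.66   1.64]
```

```bash
python3 -m creep '[{"grip":-1,"tx":-2,"ty":-1,"tz":0,"spin":0},{"grip":-1,"tx":-3,"ty":-1.5,"tz":0,"spin":0},{"grip":-1,"tx":-3,"ty":-1.5,"tz":0,"spin":0},{"grip":-1,"tx":-3,"ty":-1.5,"tz":0,"spin":0},{"grip":-1,"tx":-3,"ty":-1.5,"tz":0,"spin":0},{"grip":-1,"tx":-3,"ty":-1.5,"tz":0,"spin":0},{"grip":-1,"tx":-3,"ty":-1.5,"tz":0,"spin":0},{"grip":-1,"tx":-3,"ty":-1.5,"tz":1,"spin":0}]'
python3 -m creep '[{"grip":-1,"tx":-3,"ty":-1.5,"tz":1,"spin":0},{"grip":-1,"tx":-3,"ty":-1.5,"tz":1,"spin":0},{"grip":-1,"tx":-1.4,"ty":-1,"tz":2,"spin":0},{"grip":-1,"tx":-1,"ty":-0.2,"tz":2,"spin":0},{"grip":-1,"tx":0,"ty":0,"tz":2,"spin":0},{"grip":-1,"tx":0,"ty":0,"tz":0,"spin":0}]'
python3 -c "
from h import *
go(.438,-.327,.072,8.6)"
```

```text
clock: 8.4
tool_pos: [0.4653, -0.2395, 0.255]
eef_rot: [0.65, 0.76, 0.0, 0.001]
contact_force: [0.4, -1.0, -1.2]
opening: 0.293
finger_force: 20.0
clock: 8.9
tool_pos: [0.4337, -0.3262, 0.1705]
eef_rot: [0.651, 0.759, -0.001, -0.004]
contact_force: [0.4, 1.2, -2.0]
opening: 0.291
finger_force: 20.0
t 8.9 pos [ 433.7 -326.2  170.5] yaw 8.7 tilt [-0.0073  0.0048] F [ 0.4  1.2 -2. ] open 25.6 ff 20.0 q7 0.73
spin 0.1 then t [-0.2   0.48  9.85]
```

```bash
python3 -m creep '[{"grip":-1,"tx":-0.1,"ty":0.4,"tz":1.5,"spin":0},{"grip":-1,"tx":0,"ty":0,"tz":2,"spin":0},{"grip":-1,"tx":0,"ty":0,"tz":2,"spin":0},{"grip":-1,"tx":0,"ty":0,"tz":1.5,"spin":0},{"grip":-1,"tx":0,"ty":0,"tz":1,"spin":0},{"grip":-1,"tx":0,"ty":0,"tz":0.7,"spin":0},{"grip":-1,"tx":0,"ty":0,"tz":0.5,"spin":0},{"grip":-1,"tx":0,"ty":0,"tz":0,"spin":0}]'
python3 -c "
from h import *
go(.438,-.327,.072,8.6)"
```

```text
clock: 9.57
tool_pos: [0.4409, -0.3273, 0.0822]
eef_rot: [0.651, 0.759, 0.0, -0.0]
contact_force: [0.4, -0.3, -2.6]
opening: 0.293
finger_force: 20.0
t 9.57 pos [ 440.9 -327.3   82.2] yaw 8.7 tilt [-0.0004  0.0006] F [ 0.4 -0.3 -2.6] open 25.8 ff 20.0 q7 0.73
spin 0.1 then t [ 0.07 -0.28  1.02]
```

```bash
python3 -m creep '[{"grip":-1,"tx":0,"ty":-0.2,"tz":0.4,"spin":0},{"grip":-1,"tx":0,"ty":0,"tz":0.3,"spin":0},{"grip":-1,"tx":0,"ty":0,"tz":0.15,"spin":0},{"grip":-1,"tx":0,"ty":0,"tz":0.1,"spin":0},{"grip":-1,"tx":0,"ty":0,"tz":0.1,"spin":0},{"grip":-1,"tx":0,"ty":0,"tz":0,"spin":0}]'
```

```text
clock: 10.07
tool_pos: [0.439, -0.3279, 0.0721]
eef_rot: [0.651, 0.759, 0.0, 0.0]
contact_force: [0.4, 0.5, -2.7]
opening: 0.287
finger_force: 20.0
```

```bash
python3 -m creep '[{"grip":-1,"tx":0,"ty":0,"tz":0.1,"spin":0},{"grip":-1,"tx":0,"ty":0,"tz":0,"spin":0}]';python3 -m creep '[{"grip":-1,"tx":0,"ty":0,"tz":0.1,"spin":0},{"grip":-1,"tx":0,"ty":0,"tz":0,"spin":0}]'
```

```text
clock: 10.23
tool_pos: [0.439, -0.3279, 0.0719]
eef_rot: [0.651, 0.759, 0.0, 0.0]
contact_force: [-0.8, 0.0, 5.4]
opening: 0.293
finger_force: 20.0
clock: 10.4
tool_pos: [0.439, -0.3279, 0.0718]
eef_rot: [0.652, 0.759, 0.0, 0.0]
contact_force: [-2.7, 1.6, 13.6]
opening: 0.291
finger_force: 20.0
```

```bash
python3 -m creep '[{"grip":-1,"tx":0,"ty":0,"tz":-0.17,"spin":0},{"grip":0.1,"tx":0,"ty":0,"tz":0,"spin":0},{"grip":0.1,"tx":0,"ty":0,"tz":0,"spin":0},{"grip":0.1,"tx":0,"ty":0,"tz":0,"spin":0},{"grip":0.1,"tx":0,"ty":0,"tz":-1,"spin":0},{"grip":0.1,"tx":0,"ty":0,"tz":-2.5,"spin":0},{"grip":0.1,"tx":0,"ty":0,"tz":-3,"spin":0},{"grip":0.1,"tx":0,"ty":0,"tz":-3,"spin":0}]'
python3 -m creep '[{"grip":0.1,"tx":0,"ty":0,"tz":-3,"spin":7},{"grip":0.1,"tx":0,"ty":0,"tz":-3,"spin":7.1},{"grip":0.1,"tx":0,"ty":0,"tz":-2,"spin":0},{"grip":0.1,"tx":0,"ty":0,"tz":0,"spin":0}]'
python3 - <<'E'
from h import *
p,d=optics.snapshot("side");cv2.imwrite("pics/s2.png",cv2.resize(p[150:450,220:460,::-1],None,fx=2,fy=2))
go(.4005,.305,.20,-6)
E
```

```text
clock: 11.07
tool_pos: [0.4384, -0.3276, 0.1679]
eef_rot: [0.651, 0.759, -0.0, -0.001]
contact_force: [1.7, -0.7, -1.7]
opening: 0.548
finger_force: 0.0
clock: 11.4
tool_pos: [0.441, -0.3295, 0.2516]
eef_rot: [0.74, 0.673, 0.001, 0.004]
contact_force: [0.2, -0.7, -0.1]
opening: 0.549
finger_force: 0.0
t 11.45 pos [ 440.  -328.7  249.3] yaw -5.4 tilt [ 0.0044 -0.0028] F [-0.1 -0.2 -0.5] open 48.3 ff 0.0 q7 0.55
spin 0.6 then t [ 62.62 -10.58   4.73]
```

View pics/s2.png

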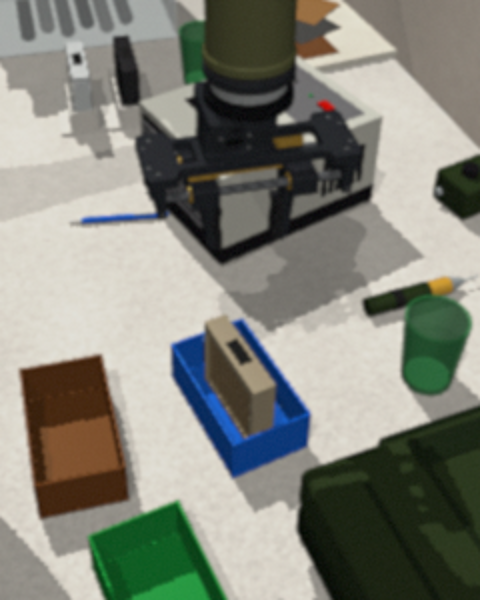

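The dusty cassette stands upright in the blue bin, around (240,375). Next is the fresh one.

```bash
python3 -m creep '[{"grip":0.1,"tx":2.6,"ty":-0.4,"tz":0,"spin":0.6},{"grip":0.1,"tx":3.6,"ty":-0.6,"tz":0,"spin":0},{"grip":0.1,"tx":3.6,"ty":-0.6,"tz":0,"spin":0},{"grip":0.1,"tx":3.6,"ty":-0.6,"tz":0,"spin":0},{"grip":0.1,"tx":3.6,"ty":-0.6,"tz":0,"spin":0},{"grip":0.1,"tx":3.6,"ty":-0.6,"tz":0,"spin":0},{"grip":0.1,"tx":3.6,"ty":-0.6,"tz":0,"spin":0},{"grip":0.1,"tx":3.6,"ty":-0.6,"tz":0,"spin":0}]'
python3 -m creep '[{"grip":0.1,"tx":3.6,"ty":-0.6,"tz":0,"spin":0},{"grip":0.1,"tx":3.6,"ty":-0.6,"tz":0,"spin":0},{"grip":0.1,"tx":3.6,"ty":-0.6,"tz":0,"spin":0},{"grip":0.1,"tx":3.6,"ty":-0.6,"tz":0,"spin":0},{"grip":0.1,"tx":3.6,"ty":-0.6,"tz":0,"spin":0},{"grip":0.1,"tx":3.6,"ty":-0.6,"tz":0,"spin":0},{"grip":0.1,"tx":3.6,"ty":-0.6,"tz":0,"spin":0},{"grip":0.1,"tx":3.6,"ty":-0.6,"tz":0,"spin":0}]'
python3 -m creep '[{"grip":0.1,"tx":3,"ty":-0.6,"tz":1,"spin":0},{"grip":0.1,"tx":2,"ty":-0.2,"tz":2,"spin":0},{"grip":0.1,"tx":0,"ty":0,"tz":1.5,"spin":0},{"grip":0.1,"tx":0,"ty":0,"tz":0,"spin":0}]'
python3 -c "
from h import *
go(.4005,.3045,.12,-6)"
```

```text
clock: 12.12
tool_pos: [0.4206, -0.0449, 0.246]
eef_rot: [0.743, 0.669, -0.001, -0.001]
contact_force: [0.0, 0.1, 0.9]
opening: 0.552
finger_force: 0.0
clock: 12.78
tool_pos: [0.4031, 0.2461, 0.2459]
eef_rot: [0.743, 0.669, -0.001, -0.0]
contact_force: [0.3, -1.1, -0.1]
opening: 0.551
finger_force: 0.0
clock: 13.12
tool_pos: [0.3989, 0.2954, 0.1985]
eef_rot: [0.742, 0.67, -0.004, -0.0]
contact_force: [-0.7, -1.2, 0.1]
opening: 0.551
finger_force: 0.0
t 13.12 pos [398.9 295.4 198.5] yaw -5.8 tilt [-0.0059 -0.0042] F [-0.7 -1.2  0.1] open 48.5 ff 0.0 q7 -0.64
spin 0.2 then t [0.95 0.1  7.84]
```

```bash
python3 -m creep '[{"grip":0.1,"tx":0.8,"ty":0.1,"tz":1.5,"spin":0.2},{"grip":0.1,"tx":0,"ty":0,"tz":2.5,"spin":0},{"grip":0.1,"tx":0,"ty":0,"tz":2,"spin":0},{"grip":0.1,"tx":0,"ty":0,"tz":1.5,"spin":0},{"grip":0.1,"tx":0,"ty":0,"tz":0.3,"spin":0},{"grip":0.1,"tx":0,"ty":0,"tz":0,"spin":0}]'
python3 - <<'E'
from h import *
p,d=optics.snapshot("side");cv2.imwrite("pics/s3.png",cv2.resize(p[120:240,200:320,::-1],None,fx=4,fy=4))
go(.4005,.3045,.074,-6)
E
```

```text
clock: 13.62
tool_pos: [0.4031, 0.3018, 0.1233]
eef_rot: [0.745, 0.667, -0.001, 0.0]
contact_force: [-0.2, 0.9, 0.3]
opening: 0.549
finger_force: 0.0
t 13.67 pos [403.7 302.4 124.1] yaw -6.3 tilt [-0.0004 -0.0007] F [-0.5 -0.1  0.5] open 48.4 ff 0.0 q7 -0.63
spin -0.3 then t [ 0.18 -0.34  5.01]
```

View pics/s3.png

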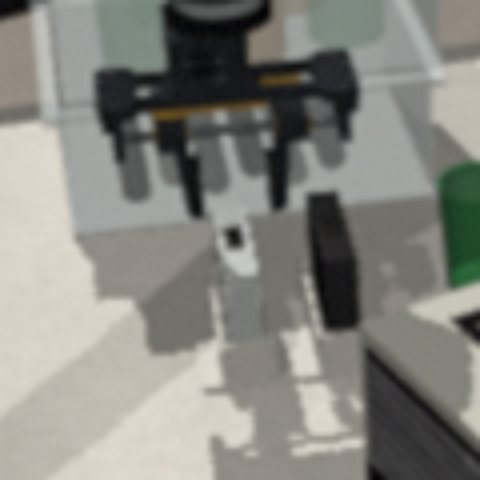

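The fingers, at (195,205) and (278,200), straddle the white cassette at (235,240), and the carbon is clear at (325,230). I descend and grip.

```bash
python3 -m creep '[{"grip":0.1,"tx":0.2,"ty":-0.3,"tz":1,"spin":0},{"grip":0.1,"tx":0,"ty":0,"tz":1.5,"spin":0},{"grip":0.1,"tx":0,"ty":0,"tz":1.5,"spin":0},{"grip":0.1,"tx":0,"ty":0,"tz":0.8,"spin":0},{"grip":0.1,"tx":0,"ty":0,"tz":0.2,"spin":0},{"grip":0.1,"tx":0,"ty":0,"tz":0,"spin":0}]'
python3 -m creep '[{"grip":-1,"tx":0,"ty":0,"tz":0,"spin":0},{"grip":-1,"tx":0,"ty":0,"tz":0,"spin":0},{"grip":-1,"tx":0,"ty":0,"tz":0,"spin":0},{"grip":-1,"tx":0,"ty":0,"tz":0,"spin":0},{"grip":-1,"tx":0,"ty":0,"tz":0,"spin":0}]'
python3 -c "
from h import *
go(.4005,.3045,.074,-6)"
```

```text
clock: 14.17
tool_pos: [0.401, 0.3054, 0.0742]
eef_rot: [0.744, 0.668, 0.0, 0.0]
contact_force: [-0.4, -0.2, 0.7]
opening: 0.55
finger_force: 0.0
clock: 14.58
tool_pos: [0.4009, 0.3057, 0.0743]
eef_rot: [0.744, 0.668, 0.0, -0.0]
contact_force: [-0.2, 0.2, 3.6]
opening: 0.295
finger_force: 19.8
t 14.58 pos [400.9 305.7  74.3] yaw -6.2 tilt [0.0006 0.0006] F [-0.2  0.2  3.6] open 26.0 ff 19.8 q7 -0.62
spin -0.2 then t [-0.13 -0.03  0.03]
```

```bash
python3 -m creep '[{"grip":-1,"tx":0,"ty":0,"tz":-0.7,"spin":0},{"grip":-1,"tx":0,"ty":0,"tz":-1.5,"spin":0},{"grip":-1,"tx":0,"ty":0,"tz":-2,"spin":0},{"grip":-1,"tx":0,"ty":0,"tz":-2.5,"spin":0},{"grip":-1,"tx":0,"ty":0,"tz":-3,"spin":0},{"grip":-1,"tx":0,"ty":0,"tz":-3,"spin":0},{"grip":-1,"tx":0,"ty":0,"tz":-3,"spin":-7},{"grip":-1,"tx":0,"ty":0,"tz":-1.5,"spin":-7}]' 25
python3 -m creep '[{"grip":-1,"tx":0,"ty":0,"tz":0,"spin":-6.9},{"grip":-1,"tx":0,"ty":0,"tz":0,"spin":0}]'
python3 -c "
from h import *
go(.5448,.0072,.245,14.8)"
```

```text
clock: 15.25
tool_pos: [0.4016, 0.3058, 0.2493]
eef_rot: [0.655, 0.755, 0.002, 0.001]
contact_force: [-0.5, 0.2, -2.2]
opening: 0.297
finger_force: 24.8
clock: 15.42
tool_pos: [0.4009, 0.3056, 0.2472]
eef_rot: [0.61, 0.793, 0.001, 0.0]
contact_force: [-0.0, -0.9, -2.6]
opening: 0.293
finger_force: 24.8
t 15.42 pos [400.9 305.6 247.2] yaw 14.9 tilt [0.0014 0.0017] F [-0.  -0.9 -2.6] open 25.8 ff 24.8 q7 -0.41
spin 0.1 then t [-32.52   6.29   0.19]
```

```bash
python3 -m creep '[{"grip":-1,"tx":-2.5,"ty":0.5,"tz":0,"spin":0},{"grip":-1,"tx":-3.2,"ty":0.6,"tz":0,"spin":0},{"grip":-1,"tx":-3.2,"ty":0.6,"tz":0,"spin":0},{"grip":-1,"tx":-3.2,"ty":0.6,"tz":0,"spin":0},{"grip":-1,"tx":-3.2,"ty":0.6,"tz":0,"spin":0},{"grip":-1,"tx":-3.2,"ty":0.6,"tz":0,"spin":0},{"grip":-1,"tx":-3.2,"ty":0.6,"tz":0,"spin":0},{"grip":-1,"tx":-3.2,"ty":0.6,"tz":0,"spin":0}]'
python3 -m creep '[{"grip":-1,"tx":-3.2,"ty":0.6,"tz":0,"spin":0},{"grip":-1,"tx":-2.5,"ty":0.6,"tz":0,"spin":0},{"grip":-1,"tx":-1.9,"ty":0.4,"tz":0,"spin":0},{"grip":-1,"tx":0,"ty":0,"tz":0,"spin":0},{"grip":-1,"tx":0,"ty":0,"tz":0,"spin":0}]'
python3 - <<'E'
from h import *
go(.5448,.0072,.230,14.8)
p,d=optics.snapshot("side");a=p[100:280,220:460,::-1];cv2.imwrite("pics/s4.png",cv2.resize(a,None,fx=3,fy=3))
E
```

```text
clock: 16.08
tool_pos: [0.5088, 0.0748, 0.2451]
eef_rot: [0.612, 0.791, -0.001, -0.001]
contact_force: [1.2, 0.1, -3.3]
opening: 0.292
finger_force: 24.8
clock: 16.5
tool_pos: [0.5434, 0.0059, 0.2449]
eef_rot: [0.613, 0.79, -0.001, -0.001]
contact_force: [-0.6, 0.6, -2.1]
opening: 0.291
finger_force: 24.8
t 16.5 pos [543.4   5.9 244.9] yaw 14.4 tilt [-0.0023 -0.0004] F [-0.6  0.6 -2.1] open 25.6 ff 24.8 q7 0.2
spin -0.4 then t [0.09 0.17 1.49]
```

View pics/s4.png

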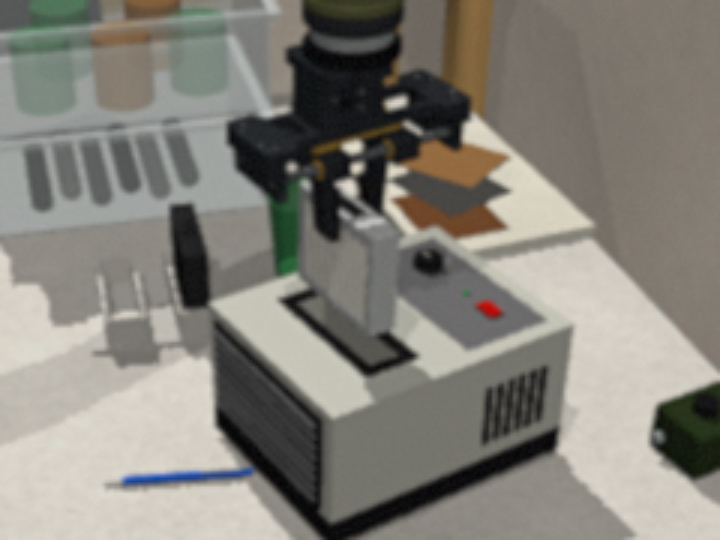

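The clean cassette hangs upright over the empty bay (mouth at about (345,330)). I descend in steps, checking the force.

```bash
python3 -m creep '[{"grip":-1,"tx":0.1,"ty":0.15,"tz":0.7,"spin":-0.3},{"grip":-1,"tx":0,"ty":0,"tz":0.7,"spin":0},{"grip":-1,"tx":0,"ty":0,"tz":0.5,"spin":0},{"grip":-1,"tx":0,"ty":0,"tz":0,"spin":0}]'
python3 -m creep '[{"grip":-1,"tx":0,"ty":0,"tz":0.3,"spin":0},{"grip":-1,"tx":0,"ty":0,"tz":0.3,"spin":0},{"grip":-1,"tx":0,"ty":0,"tz":0.3,"spin":0},{"grip":-1,"tx":0,"ty":0,"tz":0,"spin":0}]'
python3 -c "
from h import *
go(.5448,.0072,.160,14.8)"
```

```text
clock: 16.88
tool_pos: [0.544, 0.0094, 0.2252]
eef_rot: [0.608, 0.794, -0.001, -0.001]
contact_force: [0.4, -0.4, -2.4]
opening: 0.295
finger_force: 24.8
clock: 17.22
tool_pos: [0.545, 0.0085, 0.2173]
eef_rot: [0.609, 0.793, -0.0, -0.0]
contact_force: [-0.9, 0.6, -1.8]
opening: 0.293
finger_force: 24.8
t 17.22 pos [545.    8.5 217.3] yaw 15.0 tilt [-0.0009 -0.    ] F [-0.9  0.6 -1.8] open 25.8 ff 24.8 q7 0.2
spin 0.2 then t [-0.12 -0.05  5.73]
```

```bash
python3 -m creep '[{"grip":-1,"tx":-0.1,"ty":0,"tz":0.3,"spin":0.2},{"grip":-1,"tx":0,"ty":0,"tz":0.3,"spin":0},{"grip":-1,"tx":0,"ty":0,"tz":0.3,"spin":0},{"grip":-1,"tx":0,"ty":0,"tz":0,"spin":0}]'
python3 -c "
from h import *
go(.5448,.0072,.160,14.8)"
```

```text
clock: 17.55
tool_pos: [0.5452, 0.0075, 0.2082]
eef_rot: [0.61, 0.792, -0.0, -0.0]
contact_force: [-0.5, 0.3, -1.6]
opening: 0.296
finger_force: 24.8
t 17.55 pos [545.2   7.5 208.2] yaw 14.8 tilt [-0.0011  0.    ] F [-0.5  0.3 -1.6] open 26.0 ff 24.8 q7 0.2
spin -0.0 then t [-0.02 -0.04  4.82]
```

```bash
python3 -m creep '[{"grip":-1,"tx":0,"ty":0,"tz":0.5,"spin":0},{"grip":-1,"tx":0,"ty":0,"tz":0.5,"spin":0},{"grip":-1,"tx":0,"ty":0,"tz":0.5,"spin":0},{"grip":-1,"tx":0,"ty":0,"tz":0.5,"spin":0},{"grip":-1,"tx":0,"ty":0,"tz":0,"spin":0}]'
python3 -m creep '[{"grip":-1,"tx":0,"ty":0,"tz":0.6,"spin":0},{"grip":-1,"tx":0,"ty":0,"tz":0.6,"spin":0},{"grip":-1,"tx":0,"ty":0,"tz":0.6,"spin":0},{"grip":-1,"tx":0,"ty":0,"tz":0.4,"spin":0},{"grip":-1,"tx":0,"ty":0,"tz":0,"spin":0}]'
python3 -c "
from h import *
go(.5448,.0072,.1545,14.8)"
```

```text
clock: 17.97
tool_pos: [0.5449, 0.0076, 0.1876]
eef_rot: [0.61, 0.792, -0.001, -0.001]
contact_force: [0.3, -0.2, -2.9]
opening: 0.296
finger_force: 24.8
clock: 18.38
tool_pos: [0.5451, 0.0076, 0.1658]
eef_rot: [0.61, 0.792, -0.0, -0.001]
contact_force: [0.5, 0.3, -1.5]
opening: 0.292
finger_force: 24.8
t 18.38 pos [545.1   7.6 165.8] yaw 14.8 tilt [-0.0016  0.    ] F [ 0.5  0.3 -1.5] open 25.7 ff 24.8 q7 0.21
spin -0.0 then t [-0.03 -0.03  1.13]
```

Now I lower onto the carriage and release.

```bash
python3 -m creep '[{"grip":-1,"tx":0,"ty":0,"tz":0.4,"spin":0},{"grip":-1,"tx":0,"ty":0,"tz":0.4,"spin":0},{"grip":-1,"tx":0,"ty":0,"tz":0.25,"spin":0},{"grip":-1,"tx":0,"ty":0,"tz":0,"spin":0}]'
python3 -m creep '[{"grip":0.1,"tx":0,"ty":0,"tz":0,"spin":0},{"grip":0.1,"tx":0,"ty":0,"tz":0,"spin":0},{"grip":0.1,"tx":0,"ty":0,"tz":0,"spin":0},{"grip":0.1,"tx":0,"ty":0,"tz":-1,"spin":0},{"grip":0.1,"tx":0,"ty":0,"tz":-2,"spin":0},{"grip":0.1,"tx":0,"ty":0,"tz":-2,"spin":0},{"grip":0.1,"tx":0,"ty":0,"tz":-1,"spin":-7},{"grip":-1,"tx":0,"ty":0,"tz":0,"spin":-7}]'
python3 -m creep '[{"grip":-1,"tx":0,"ty":0,"tz":0,"spin":-7},{"grip":-1,"tx":0,"ty":0,"tz":0,"spin":-7},{"grip":-1,"tx":0,"ty":0,"tz":0,"spin":-7},{"grip":-1,"tx":0,"ty":0,"tz":0,"spin":-7},{"grip":-1,"tx":0,"ty":0,"tz":0,"spin":-7},{"grip":-1,"tx":0,"ty":0,"tz":0,"spin":-7},{"grip":-1,"tx":0,"ty":0,"tz":0,"spin":-7},{"grip":-1,"tx":0,"ty":0,"tz":0,"spin":-7}]'
python3 -m creep '[{"grip":-1,"tx":0,"ty":0,"tz":0,"spin":-7},{"grip":-1,"tx":0,"ty":0,"tz":0,"spin":-7},{"grip":-1,"tx":0,"ty":0,"tz":0,"spin":-6},{"grip":-1,"tx":0,"ty":0,"tz":0,"spin":0}]'
python3 - <<'E'
from h import *
go(.5453,.0075,.180,104.8)
p,d=optics.snapshot("side");cv2.imwrite("pics/s5.png",cv2.resize(p[100:280,220:460,::-1],None,fx=3,fy=3))
E
```

```text
clock: 18.72
tool_pos: [0.5455, 0.0075, 0.1559]
eef_rot: [0.61, 0.792, -0.0, -0.0]
contact_force: [-0.8, -0.1, -1.9]
opening: 0.296
finger_force: 24.8
clock: 19.38
tool_pos: [0.5475, 0.0076, 0.2197]
eef_rot: [0.507, 0.862, 0.001, 0.003]
contact_force: [0.3, -0.4, -0.2]
opening: 0.495
finger_force: 0.0
clock: 20.05
tool_pos: [0.5459, 0.0073, 0.2173]
eef_rot: [0.043, 0.999, -0.0, 0.001]
contact_force: [-0.4, 0.2, 0.0]
opening: 0.002
finger_force: 0.0
clock: 20.38
tool_pos: [0.5458, 0.007, 0.2171]
eef_rot: [-0.13, 0.992, -0.0, 0.0]
contact_force: [-0.4, -0.2, 0.2]
opening: 0.007
finger_force: 0.0
t 20.38 pos [545.8   7.  217.1] yaw 104.9 tilt [ 0.001  -0.0003] F [-0.4 -0.2  0.2] open 0.6 ff 0.0 q7 1.37
spin 0.1 then t [0.04 0.06 3.71]
```

View pics/s5.png

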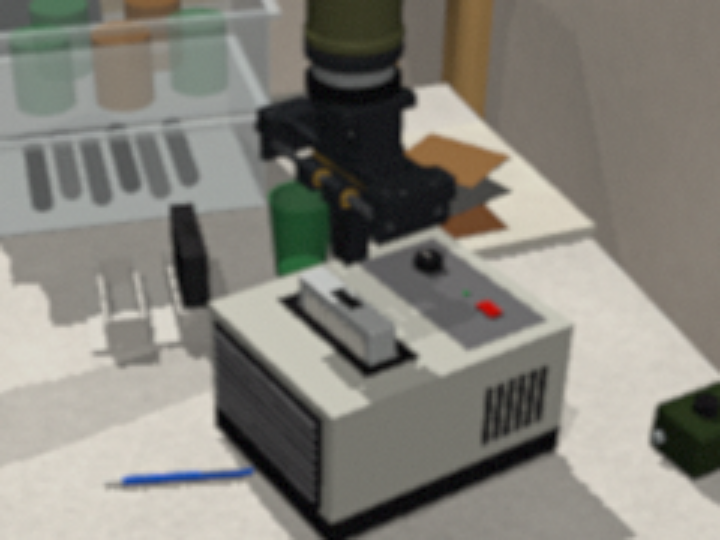

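The fresh cassette sits in the bay, proud at (345,310), with the shut fingers above it. I press it down.

```bash
python3 -m creep '[{"grip":-1,"tx":0,"ty":0,"tz":1.3,"spin":0},{"grip":-1,"tx":0,"ty":0,"tz":1.3,"spin":0},{"grip":-1,"tx":0,"ty":0,"tz":0.8,"spin":0},{"grip":-1,"tx":0,"ty":0,"tz":0.3,"spin":0},{"grip":-1,"tx":0,"ty":0,"tz":0.2,"spin":0},{"grip":-1,"tx":0,"ty":0,"tz":0.2,"spin":0},{"grip":-1,"tx":0,"ty":0,"tz":0.2,"spin":0},{"grip":-1,"tx":0,"ty":0,"tz":0,"spin":0}]'
python3 -m creep '[{"grip":-1,"tx":0,"ty":0,"tz":0.2,"spin":0},{"grip":-1,"tx":0,"ty":0,"tz":0.3,"spin":0},{"grip":-1,"tx":0,"ty":0,"tz":0.3,"spin":0},{"grip":-1,"tx":0,"ty":0,"tz":0.3,"spin":0},{"grip":-1,"tx":0,"ty":0,"tz":0.3,"spin":0},{"grip":-1,"tx":0,"ty":0,"tz":0.3,"spin":0},{"grip":-1,"tx":0,"ty":0,"tz":0,"spin":0}]'
python3 -c "
from h import *
go(.5453,.0075,.1475,104.8)"
```

```text
clock: 21.1
tool_pos: [0.5457, 0.0075, 0.1736]
eef_rot: [-0.129, 0.992, -0.0, 0.0]
contact_force: [-0.4, -0.4, 2.8]
opening: 0.006
finger_force: 1.4
clock: 21.68
tool_pos: [0.5456, 0.0075, 0.1564]
eef_rot: [-0.129, 0.992, -0.0, 0.0]
contact_force: [-0.9, -0.2, 5.8]
opening: -0.0
finger_force: 2.9
t 21.68 pos [545.6   7.5 156.4] yaw 104.8 tilt [ 0.0002 -0.0001] F [-0.9 -0.2  5.8] open -0.0 ff 2.9 q7 1.32
spin -0.0 then t [0.03 0.01 0.89]
```

```bash
python3 -m creep '[{"grip":-1,"tx":0,"ty":0,"tz":0.2,"spin":0},{"grip":-1,"tx":0,"ty":0,"tz":0.2,"spin":0},{"grip":-1,"tx":0,"ty":0,"tz":0.2,"spin":0},{"grip":-1,"tx":0,"ty":0,"tz":0.15,"spin":0},{"grip":-1,"tx":0,"ty":0,"tz":0.1,"spin":0},{"grip":-1,"tx":0,"ty":0,"tz":0,"spin":0},{"grip":-1,"tx":0,"ty":0,"tz":0,"spin":0}]'
python3 -m creep '[{"grip":-1,"tx":0,"ty":0,"tz":0.05,"spin":0},{"grip":-1,"tx":0,"ty":0,"tz":0,"spin":0},{"grip":-1,"tx":0,"ty":0,"tz":0,"spin":0}]'
```

```text
clock: 22.27
tool_pos: [0.5459, 0.0076, 0.1483]
eef_rot: [-0.129, 0.992, -0.0, 0.0]
contact_force: [-1.1, -0.2, 6.9]
opening: 0.003
finger_force: 3.3
clock: 22.52
tool_pos: [0.5459, 0.0076, 0.1479]
eef_rot: [-0.129, 0.992, -0.0, 0.0]
contact_force: [-1.3, -0.6, 7.6]
opening: 0.005
finger_force: 3.3
```

```bash
python3 -m creep '[{"grip":-1,"tx":0,"ty":0,"tz":0.05,"spin":0},{"grip":-1,"tx":0,"ty":0,"tz":0,"spin":0},{"grip":-1,"tx":0,"ty":0,"tz":0,"spin":0}]'
python3 -m creep '[{"grip":-1,"tx":0,"ty":0,"tz":0.05,"spin":0},{"grip":-1,"tx":0,"ty":0,"tz":0,"spin":0},{"grip":-1,"tx":0,"ty":0,"tz":0,"spin":0}]'
```

```text
clock: 22.77
tool_pos: [0.5459, 0.0076, 0.1474]
eef_rot: [-0.129, 0.992, -0.0, 0.001]
contact_force: [-1.3, -0.8, 7.3]
opening: 0.002
finger_force: 3.4
clock: 23.02
tool_pos: [0.5462, 0.0077, 0.1474]
eef_rot: [-0.129, 0.992, -0.0, 0.001]
contact_force: [-1.8, -0.4, 10.4]
opening: 0.006
finger_force: 5.2
```

Same stop as in the first press. I rise and look.

```bash
python3 -m creep '[{"grip":-1,"tx":0,"ty":0,"tz":-0.3,"spin":0},{"grip":-1,"tx":0,"ty":0,"tz":-0.3,"spin":0},{"grip":-1,"tx":0,"ty":0,"tz":-0.5,"spin":0},{"grip":-1,"tx":0,"ty":0,"tz":-1,"spin":0},{"grip":-1,"tx":0,"ty":0,"tz":-2,"spin":0},{"grip":-1,"tx":0,"ty":0,"tz":-3,"spin":0},{"grip":-1,"tx":0,"ty":0,"tz":-3,"spin":0},{"grip":-1,"tx":0,"ty":0,"tz":0,"spin":0}]'
python3 -m creep '[{"grip":-1,"tx":0,"ty":0,"tz":0,"spin":0},{"grip":-1,"tx":0,"ty":0,"tz":0,"spin":0},{"grip":-1,"tx":0,"ty":0,"tz":0,"spin":0},{"grip":-1,"tx":0,"ty":0,"tz":0,"spin":0}]'
python3 - <<'E'
from h import *
p,d=optics.snapshot("side");cv2.imwrite("pics/s6.png",cv2.resize(p[120:420,200:480,::-1],None,fx=2,fy=2))
W=world("side",d);z=W[...,2];b=np.array([.542,.0063]);q=W[...,:2]-b;a=np.radians(15);x=q@[np.cos(a),np.sin(a)];y=q@[-np.sin(a),np.cos(a)]
m=(d>0)&(abs(x)<.009)&(abs(y)<.045);print(m.sum(),np.percentile(z[m],[10,50,90]))
E
```

```text
clock: 23.68
tool_pos: [0.5488, 0.0085, 0.2529]
eef_rot: [-0.129, 0.992, 0.0, 0.005]
contact_force: [0.2, 0.7, 0.0]
opening: 0.0
finger_force: 0.0
clock: 24.02
tool_pos: [0.5447, 0.0074, 0.2461]
eef_rot: [-0.129, 0.992, 0.0, -0.001]
contact_force: [0.3, 0.1, -0.5]
opening: 0.005
finger_force: 0.0
1154 [0.15377455 0.4470046  0.60193456]
```

View pics/s6.png

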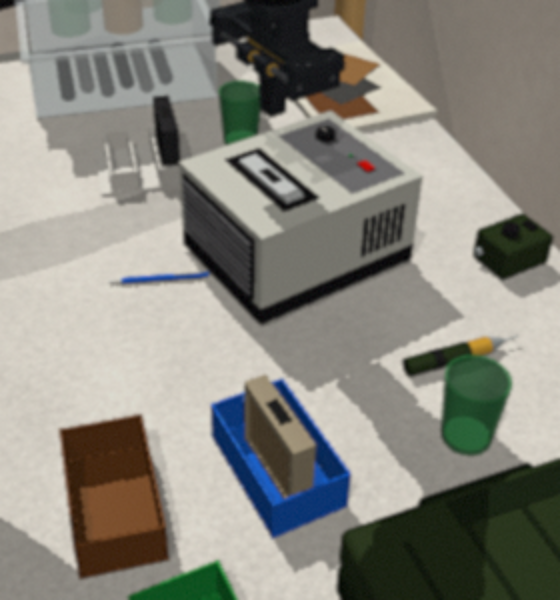

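The clean cassette is caught almost level at (270,178), at a height of about 153 mm. The dusty one stands in the blue bin at (280,435), and nothing else has moved.

```bash
python3 -c "
from plant import workorder
print(workorder.finish_job())"
```

```text
the job is handed in; nothing more can be done
None
```

The clogged cassette stands upright in the blue bin and the clean white one is caught in the bay, about 3 mm proud of the bezel; pressing read about 11 N at most, nothing else looked moved in the last picture, and the job was handed in at about 24 s.

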